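# Fill the microscope optics kit tray

## Task

Complete the optics kit in the white four-compartment tray, which already has its filter cube: stand the objective upright in the compartment beside the cube along the tray's yellow edge, the condenser lens upright (cone up) in the compartment behind the objective (behind means away from the yellow edge), and the eyepiece upright in the compartment behind the cube; then lay the blue ring flat on top of the condenser, over its cone. The kit needs only one of each, so leave the spare filter cube, and the culture dish, where they are on the blue mat, and keep the kit's own cube standing in its compartment.

Things in the scene. Friction and masses are not known exactly. Their poses are not given: they have to be found in the camera images.
- tray: White open kit tray, fixed, turned any way: 156 x 156 mm, 16 mm high, four compartments 72 x 72 mm inside, walls and floor 4 mm thick. A yellow strip (16 mm wide and high) lies along the outside of one edge. Origin: centre of the underside; x points to the yellow edge, z up. Compartment centres (x, y) in mm: cube (38, 38), objective (38, -38), condenser (-38, -38), eyepiece (-38, 38).
- objective_c (a point): Microscope objective standing nose up: silver barrel 36 mm in diameter with red bands, 50 mm high, straight for the lower 36 mm, then tapering to a 16 mm nose; about 0.15 kg. Point at its centre, 25 mm above its underside; its z axis points up as it stands. Starts on the mat (2 mm thick).
- condenser_c (a point): Condenser lens: dark grey and black drum 48 mm in diameter, 32 mm high, with a silver cone on top (22 mm across at its foot, 12 mm at its tip, 8 mm high, 40 mm overall); about 0.18 kg. Point on its axis at half the drum's height, 16 mm above the underside; its z axis points up as it stands. Starts on the mat (2 mm thick), cone up.
- ring_c (a point): Blue ring, 50 mm outside diameter, 30 mm bore, 16 mm high, lying flat; about 0.05 kg. It drops loosely over the condenser's cone and rests on the drum's flat top. Point at its centre, 8 mm above its underside; its z axis points up as it stands. Starts on the mat (2 mm thick).
- eyepiece_c (a point): Eyepiece standing upright: black cylinder 36 mm in diameter, 50 mm high, silver at the foot, a pale blue lens in its top face; about 0.12 kg. Point at its centre, 25 mm above its underside; its z axis points up as it stands. Starts on the mat (2 mm thick).
- cube_kit_c (a point): The filter cube already in the tray: black block 36 x 36 x 38 mm high with a green square on top, loose, 0.11 kg, in its compartment beside the yellow edge. Point at its centre, 19 mm above its underside.
- cube_spare_c (a point): The spare filter cube, the same as the kit's, standing loose on the mat: to be left there. Point at its centre, 19 mm above its underside.
- dish_c (a point): Closed culture dish, a pale whitish flat disc, 55 mm in diameter, 14 mm high, loose on the mat: to be left there. Point at its centre, 7 mm above its underside.
Mind the look-alikes: they are no part of the job. What is shaped like the part that bears objective_c but purple is not meant.

How it is judged:
At the end, for the whole second after the job is handed in: Objective, condenser, eyepiece and the kit's cube each stand upright (0.1 rad) on the floor of their own compartment, within 22 mm of its centre along each tray axis; the ring lies flat on the condenser's drum around the cone, axes within 7 mm; all at rest (x of objective_c in the frame of tray between 0.016 and 0.06 m and y of objective_c in the frame of tray between -0.06 and -0.016 m and z of objective_c in the frame of tray between 0.025 and 0.033 m and angle between each of objective_c, condenser_c, eyepiece_c, cube_kit_c's own z axis and vertical below 0.1 rad and linear speed of each of objective, condenser, eyepiece, cube_kit, ring below 0.02 m/s and angular speed of each of objective, condenser, eyepiece, cube_kit, ring below 0.3 rad/s and x of condenser_c in the frame of tray between -0.06 and -0.016 m and y of condenser_c in the frame of tray between -0.06 and -0.016 m and z of condenser_c in the frame of tray between 0.016 and 0.024 m and x of eyepiece_c in the frame of tray between -0.06 and -0.016 m and y of eyepiece_c in the frame of tray between 0.016 and 0.06 m and z of eyepiece_c in the frame of tray between 0.025 and 0.033 m and x of cube_kit_c in the frame of tray between 0.016 and 0.06 m and y of cube_kit_c in the frame of tray between 0.016 and 0.06 m and z of cube_kit_c in the frame of tray between 0.019 and 0.027 m and z of ring_c in the frame of condenser between 0.036 and 0.044 m and horizontal distance between ring_c and condenser_c below 0.007 m and angle between ring_c's own z axis and vertical below 0.12 rad); the robot touches nothing.
It fails at once if the spare filter cube is moved more than 25 mm (distance of cube_spare_c from where it was at the start of the episode above 0.025 m).
It fails at once if the culture dish is moved more than 25 mm (distance of dish_c from where it was at the start of the episode above 0.025 m).
It also fails if it takes over 96 s, if anything falls off the work surface, if the arm or the gripper's body presses on something with over 40 N, if the wrist force passes 120 N, or if a joint passes its speed limit or range.

## Robot

A 6-joint arm with a two-finger parallel gripper is mounted at the origin on the work surface. World frame = base frame: x ahead of the robot, y to its left, z up, the work surface at z = 0. Lengths are in m, angles in rad, forces in N, time in s.
With the tool pointing down it reaches from about 0.225 to 0.875 m from the base axis. Payload 3.4 kg.
Tool frame: the origin (TCP) lies at the very end of the fingers, on their centre line; the grasp point (between the pads) lies 19 mm behind it (manip.grasp_offset is the distance from the TCP to the grasp point, in m); x points along the fingers, y is the direction in which the jaws open and shut, and the axes are right-handed (so a half turn about x gives the same grasp; the last joint's range is limited). The gripper opens to 85 mm and grips with 20 to 120 N. Pads are 22 mm wide; open, the fingers measure 114 mm over their backs; the gripper's body (76 mm by 85 mm) begins 54 mm behind the grasp point. The pads swing forward as they close: fully open they stand 13 mm farther back than shut.
Start: joints at [-1.42, 0.276, 1.505, -0, 1.361, -0.121], TCP at [0.154, -0.554, 0.231] pointing down, gripper open.
Joint ranges: [-2.89, 2.89], [-0.75, 2.08], [0.22, 2.7], [-1.18, 4.32], [0.11, 2.71], [-2.7, 2.7]. Speed limits (rad/s): [2.57, 2.57, 3.14, 3.14, 3.14, 3.14].

## Interface

Orientations are given as a unit quaternion [w, x, y, z].
In Python, from rig import manip gives the robot as it stands.
- The arm moves only by the tool step_arm, never from a script. Its argument "increments" is a list of rows, each an object with "grip": the opening, from 0 (shut) to 1 (fully open); "delta_pos": the shift along the world's x, y, z in m, a list of three; "twist": the turn about the world's z in degrees. A call has 1 to 10 rows; each row shifts and turns the commanded pose from where the row before left it; what a row does not reach is not made up. A row lasts 1/12 s, in which the tool goes at most 41.7 mm and 7.16 degrees, less where a joint would pass 70% of its speed; a pose out of reach is approached as far as the arm can. A call with a gripper value outside its range is refused whole. The fingers move at their own pace and stop on an object; "force" is the grip in N (left out, the last holds). Time passes only in rows, so rows that do not move let the fingers close. It gives the time, the measured TCP pose, the force and the opening at its end, in the units of the state.
- manip.get_state(): the state, without advancing time (a new reading comes with each control period).
- manip.get_image(name): name is "scene" or "top"; returns a dict with "img" (480x640x3 uint8, red, green, blue), "fx", "fy", "cx", "cy" (pixels), "D" ([k1, k2, p1, p2, k3] as OpenCV has them; the pictures are not rectified), "rvec" (rotation vector, rad) and "tvec" (3), from world to camera coordinates, as OpenCV has them. Camera axes: x right, y down, z forward; pixel columns grow to the right and rows downward; lengths in m; the calibration is good to about 2 mm. A picture is of the moment at which its call begins. There is no depth.
- manip.sign_off(): hands the job in, once; it reports no verdict.
The state is a dict: "clock": time; "qpos": joint angles; "qd": joint speeds; "effort": joint torques, N m; "position": TCP position; "ee_rot": TCP orientation; "contact_force": force on the tool from outside, world axes, zero at the start; "moment": the same for the moment, N m; "width": finger opening in m.
Only numpy, scipy, OpenCV 4.12 (cv2) and the standard library are available. Lean on these libraries where they do the work, as an engineer would, in place of code of your own. Each camera call takes 0.05 s, during which the arm holds its last target. There are 200 camera calls.

## Working session

There is one attempt and no reset: what is moved stays moved. The work goes in short steps, Python scripts to look and compute and a tool call to move; the robot and the scene stay as the last step left them, time stands still between calls to the robot, and variables do not carry over. Pictures are saved under pics/ and viewed, about 12 in all and at most 16, crops included, and the job is handed in when it is done.

Besides the shell and the picture viewer there is one more tool, called after "Emit:" in YAML: its name, and indented under it one key for each argument. step_arm: Moves the arm, as the interface text tells. Its arguments: {"type":"object","properties":{"increments":{"type":"array"},"force":{"type":"number"}},"required":["increments"]}

```bash
mkdir -p pics; cat > h.py <<'E'
import numpy as np,cv2
from rig import manip
def shot(name,fn):
    d=manip.get_image(name); cv2.imwrite('pics/'+fn,d['img'][:,:,::-1]); 
    np.savez('pics/'+fn+'.npz',**d); return d
def load(fn): return dict(np.load('pics/'+fn+'.npz'))
def KD(d): return np.array([[d['fx'],0,d['cx']],[0,d['fy'],d['cy']],[0,0,1.]]),np.array(d['D'],float)
def ray(d,uv,z):
    K,D=KD(d);R=cv2.Rodrigues(np.array(d['rvec'],float))[0];t=np.array(d['tvec'],float).reshape(3)
    p=cv2.undistortPoints(np.array(uv,float).reshape(-1,1,2),K,D).reshape(-1,2)
    v=np.c_[p,np.ones(len(p))]@R; c=-R.T@t
    return c+v*((z-c[2])/v[:,2])[:,None]
def proj(d,P):
    K,D=KD(d);return cv2.projectPoints(np.array(P,float).reshape(-1,1,3),np.array(d['rvec'],float),np.array(d['tvec'],float),K,D)[0].reshape(-1,2)
E
python3 - <<'E'
from h import *
for n in('top','scene'):
    d=shot(n,n+'0.png');R=cv2.Rodrigues(np.array(d['rvec'],float))[0];print(n,-R.T@np.array(d['tvec']).reshape(3),d['fx'],d['D'])
print(manip.get_state())
E
```

```text
top [0.50290725 0.06268227 0.87768396] 446.70245182812334 [-0.00664598  0.          0.          0.          0.        ]
scene [1.43569748 0.11857887 0.66371663] 509.2512705042213 [-0.14002595  0.          0.          0.          0.        ]
{'clock': 0.1, 'qpos': array([-1.41999000e+00,  2.76485973e-01,  1.50599425e+00,  1.73896158e-05,
        1.36067110e+00, -1.20996108e-01]), 'qd': array([ 7.69496350e-04, -3.76237276e-04, -2.70998037e-03,  1.76161969e-03,
       -5.15492310e-06,  1.04880225e-03]), 'effort': array([ 1.15283605e-03, -4.17701161e+01, -2.46405280e+01, -1.24063490e-04,
        5.81098924e-03,  1.12143903e-05]), 'position': array([ 0.15430299, -0.5534349 ,  0.2305572 ]), 'ee_rot': array([-0.09524874, -0.70058476, -0.09635094,  0.70058916]), 'contact_force': array([-0.69239971, -0.04874934,  0.34346911]), 'moment': array([-0.01357382,  0.05680904, -0.03077277]), 'width': 0.08562761091240206}
```

View pics/top0.png

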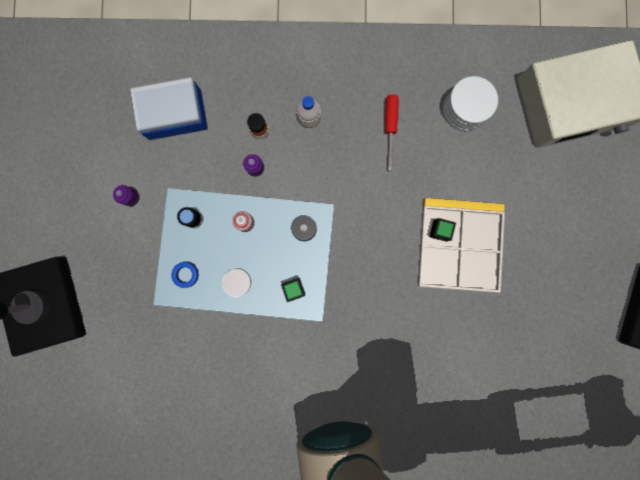

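View pics/scene0.png

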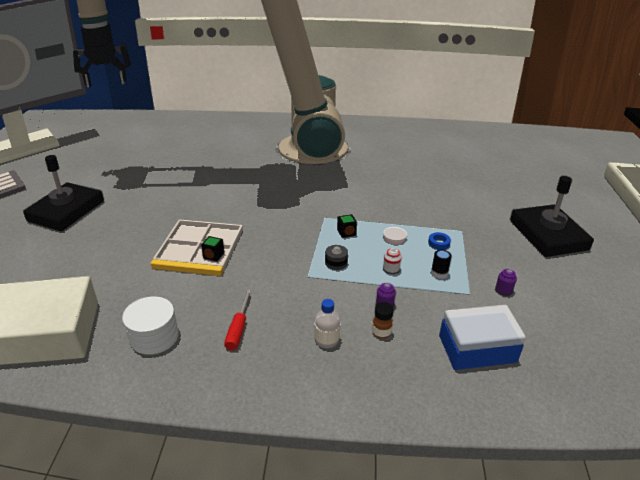

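Top view (up = +x, left = +y): eyepiece at (189,217), objective, silver and red, at (243,221), condenser at (303,228), ring at (185,274). The dish is at (237,282) and the spare cube at (292,289). The tray is at (462,245), yellow edge up, with its cube top-left. Look-alikes: purple objectives at (253,164) and (125,195), bottles at (257,125) and (309,112), and the dish, which could pass for the ring. Next I measure these with model outlines overlaid.

```bash
cat > m.py <<'E'
from h import *
from scipy.optimize import least_squares
d=load('top0.png');im=d['img'];hsv=cv2.cvtColor(im,cv2.COLOR_RGB2HSV).astype(int)
H,S,V=hsv[...,0],hsv[...,1],hsv[...,2]
def rect(m,x0,x1,y0,y1):
    q=np.zeros_like(m);q[y0:y1,x0:x1]=m[y0:y1,x0:x1];return q
# silhouettes on mat: non-mat pixels
mat=(H>90)&(H<115)&(S>30)&(S<90)&(V>150)
def sil(x,y,r):
    m=rect(~mat,x-r,x+r,y-r,y+r).astype(np.uint8)
    n,l,s,c=cv2.connectedComponentsWithStats(m,connectivity=4);i=1+np.argmax(s[1:,4]);return l==i
def cyl(x,y,prof):
    a=np.linspace(0,2*np.pi,48);return np.concatenate([np.c_[x+r*np.cos(a),y+r*np.sin(a),0*a+z] for r,z in prof])
P={'obj':[(.018,.002),(.018,.038),(.008,.052)],'cond':[(.024,.002),(.024,.034),(.006,.042)],'eye':[(.018,.002),(.018,.052)],'ring':[(.025,.002),(.025,.018)],'dish':[(.0275,.002),(.0275,.016)]}
px={'obj':(243,221),'cond':(303,228),'eye':(189,217),'ring':(185,274),'dish':(237,282)}
big=cv2.resize(im[185:325,150:340],None,fx=4,fy=4,interpolation=cv2.INTER_CUBIC)[:,:,::-1].copy()
for k in P:
    u,v=px[k];m=sil(u,v,22);ys,xs=np.nonzero(m)
    h=lambda q:cv2.convexHull(proj(d,cyl(*q,P[k])).astype(np.float32))
    def f(q):
        hh=h(q).astype(float).reshape(-1,2);M=cv2.moments(hh.astype(np.float32));return [M['m10']/M['m00']-xs.mean(),M['m01']/M['m00']-ys.mean()]
    q0=ray(d,[[u,v]],.025)[0,:2];r=least_squares(f,q0,diff_step=1e-3).x
    print(k,r.round(4),'area',m.sum(),'model',cv2.contourArea(h(r)))
    cv2.polylines(big,[((h(r)+.5-[150,185])*4-.5).astype(np.int32)],1,(0,255,255),1)
cv2.imwrite('pics/mat.png',big)
# tray
w=((V>150)&(S<60))|((H>15)&(H<30)&(S>120));w=rect(w,405,515,190,300).astype(np.uint8)
w=cv2.morphologyEx(w,cv2.MORPH_CLOSE,np.ones((7,7)))
c=max(cv2.findContours(w,0,2)[0],key=cv2.contourArea)
p=ray(d,c.reshape(-1,2),.016)[:,:2]
r=cv2.minAreaRect(p.astype(np.float32));print('tray',r,cv2.boxPoints(r))
y=rect((H>15)&(H<30)&(S>120),405,515,190,300);ys,xs=np.nonzero(y);q=ray(d,np.c_[xs,ys],.016)[:,:2]
print('yellow',q.mean(0),cv2.minAreaRect(q.astype(np.float32)))
for n,(a,b) in {'kit':(445,229),'spare':(293,289)}.items():
    g=rect((H>45)&(H<80)&(S>100),a-20,a+20,b-20,b+20);ys,xs=np.nonzero(g);q=ray(d,np.c_[xs,ys],.042 if n=='kit' else .040)
    print(n,q.mean(0),cv2.minAreaRect(q[:,:2].astype(np.float32)))
cv2.imwrite('pics/tray.png',cv2.resize(im[190:305,405:520],None,fx=4,fy=4,interpolation=cv2.INTER_CUBIC)[:,:,::-1])
E
python3 m.py
```

```text
obj [0.587  0.2163] area 388 model 344.15993768931367
cond [0.5758 0.0991] area 533 model 523.6234446344897
eye [0.5931 0.3156] area 455 model 432.78391737502534
ring [0.4839 0.3279] area 448 model 591.9466133024544
dish [0.4692 0.2285] area 695 model 677.2462323219515
tray ((0.5484232306480408, -0.20763610303401947), (0.15961723029613495, 0.17322468757629395), 86.68677520751953) [[ 0.45734316 -0.2823056 ]
 [ 0.6302783  -0.29231703]
 [ 0.6395033  -0.13296661]
 [ 0.46656817 -0.12295517]]
yellow [ 0.62701992 -0.2112489 ] ((0.6270506381988525, -0.21138295531272888), (0.15793994069099426, 0.015359482727944851), 86.32364654541016)
kit [ 0.57598551 -0.1667951   0.042     ] ((0.5734509229660034, -0.1665254384279251), (0.028355814516544342, 0.033960673958063126), 77.40067291259766)
spare [0.45849199 0.11753406 0.04      ] ((0.45856744050979614, 0.11753582954406738), (0.027131013572216034, 0.02707401104271412), 19.488245010375977)
```

View pics/mat.png

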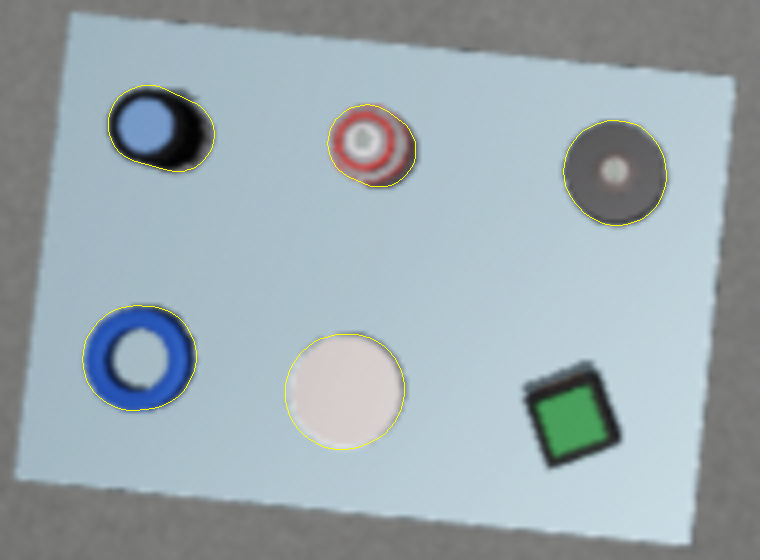

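The overlay outlines match their objects (red-banded objective at (243,221), purple ones excluded). The tray measures 160x173 mm against 156x172, centred at (0.541,-0.207) with yaw about -3.4°. I start with the eyepiece, with the jaws on the 135° diagonal, which keeps the fingers clear of everything.

Emit:
step_arm:
  increments:
    - {"grip":0.8,"delta_pos":[0.016,0.031,0],"twist":3}
    - {"grip":0.8,"delta_pos":[0.016,0.031,0],"twist":3}
    - {"grip":0.8,"delta_pos":[0.016,0.031,0],"twist":3}
    - {"grip":0.8,"delta_pos":[0.016,0.031,0],"twist":3}
    - {"grip":0.8,"delta_pos":[0.016,0.031,0],"twist":3}
    - {"grip":0.8,"delta_pos":[0.016,0.031,0],"twist":3}
    - {"grip":0.8,"delta_pos":[0.016,0.031,0],"twist":3}
    - {"grip":0.8,"delta_pos":[0.016,0.031,0],"twist":3}
    - {"grip":0.8,"delta_pos":[0.016,0.031,0],"twist":3}
    - {"grip":0.8,"delta_pos":[0.016,0.031,0],"twist":2.4}

```text
clock: 0.93
position: [0.3146, -0.2421, 0.2311]
ee_rot: [0.271, 0.653, 0.271, -0.653]
contact_force: [1.0, -0.7, 0.2]
width: 0.0685
```

Emit:
step_arm:
  increments:
    - {"grip":0.8,"delta_pos":[0.016,0.031,0],"twist":0}
    - {"grip":0.8,"delta_pos":[0.016,0.031,0],"twist":0}
    - {"grip":0.8,"delta_pos":[0.016,0.031,0],"twist":0}
    - {"grip":0.8,"delta_pos":[0.016,0.031,-0.01],"twist":0}
    - {"grip":0.8,"delta_pos":[0.016,0.031,-0.01],"twist":0}
    - {"grip":0.8,"delta_pos":[0.016,0.031,-0.01],"twist":0}
    - {"grip":0.8,"delta_pos":[0.016,0.031,-0.01],"twist":0}
    - {"grip":0.8,"delta_pos":[0.016,0.031,-0.01],"twist":0}
    - {"grip":0.8,"delta_pos":[0.016,0.031,-0.01],"twist":0}
    - {"grip":0.8,"delta_pos":[0.016,0.031,-0.01],"twist":0}

```text
clock: 1.77
position: [0.4745, 0.0679, 0.1606]
ee_rot: [-0.271, -0.653, -0.271, 0.653]
contact_force: [0.4, -0.1, 0.9]
width: 0.0684
```

Emit:
step_arm:
  increments:
    - {"grip":0.8,"delta_pos":[0.0148,0.031,-0.003],"twist":0}
    - {"grip":0.8,"delta_pos":[0.0148,0.031,-0.003],"twist":0}
    - {"grip":0.8,"delta_pos":[0.0148,0.031,-0.003],"twist":0}
    - {"grip":0.8,"delta_pos":[0.0148,0.031,-0.003],"twist":0}
    - {"grip":0.8,"delta_pos":[0.0148,0.031,-0.003],"twist":0}
    - {"grip":0.8,"delta_pos":[0.0148,0.031,-0.003],"twist":0}
    - {"grip":0.8,"delta_pos":[0.0148,0.031,-0.003],"twist":0}
    - {"grip":0.8,"delta_pos":[0.0148,0.031,-0.003],"twist":0}
    - {"grip":0.8,"delta_pos":[0,0,-0.01],"twist":0}
    - {"grip":0.8,"delta_pos":[0,0,-0.01],"twist":0}

```text
clock: 2.6
position: [0.5931, 0.3157, 0.1161]
ee_rot: [0.271, 0.653, 0.271, -0.653]
contact_force: [-0.1, 0.1, 0.2]
width: 0.0684
```

```bash
python3 - <<'E'
from h import *
s=shot('scene','s1.png');t=shot('top','t1.png')
print(manip.get_state()['position'])
a=s['img'][100:400,300:620];b=t['img'][130:430,90:410]
cv2.imwrite('pics/v1.png',cv2.resize(np.hstack([a,b]),None,fx=1.25,fy=1.25)[:,:,::-1])
E
```

```text
[0.5903944  0.31275983 0.11427534]
```

View pics/v1.png

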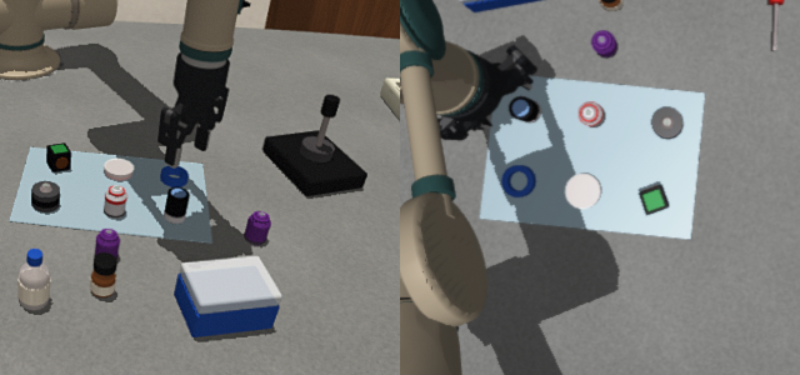

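Emit:
step_arm:
  increments:
    - {"grip":0.8,"delta_pos":[0,0,-0.02],"twist":0}
    - {"grip":0.8,"delta_pos":[0,0,-0.02],"twist":0}
    - {"grip":0.8,"delta_pos":[0,0,0],"twist":0}
    - {"grip":0.8,"delta_pos":[0,0,0],"twist":0}

```text
clock: 3.03
position: [0.5915, 0.3124, 0.0767]
ee_rot: [-0.27, -0.652, -0.27, 0.655]
contact_force: [-0.0, 0.1, 0.3]
width: 0.0687
```

```bash
python3 - <<'E'
from h import *
print(manip.get_state()['position'],manip.get_state()['clock'])
E
```

```text
[0.59152713 0.31241657 0.07671129] 3.0333
```

Emit:
step_arm:
  increments:
    - {"grip":0.8,"delta_pos":[0.0015,0.003,-0.02],"twist":0}
    - {"grip":0.8,"delta_pos":[0,0,-0.02],"twist":0}
    - {"grip":0.8,"delta_pos":[0,0,-0.015],"twist":0}
    - {"grip":0.8,"delta_pos":[0,0,-0.007],"twist":0}
    - {"grip":0.8,"delta_pos":[0,0,0],"twist":0}
    - {"grip":0.2,"delta_pos":[0,0,0],"twist":0}
    - {"grip":0.2,"delta_pos":[0,0,0],"twist":0}
    - {"grip":0.2,"delta_pos":[0,0,0],"twist":0}
    - {"grip":0.2,"delta_pos":[0,0,0],"twist":0}
    - {"grip":0.2,"delta_pos":[0,0,0],"twist":0}
  force: 40

```text
clock: 3.87
position: [0.5955, 0.3175, 0.0172]
ee_rot: [0.271, 0.655, 0.27, -0.652]
contact_force: [0.6, -0.7, 5.8]
width: 0.0351
```

Emit:
step_arm:
  increments:
    - {"grip":0.2,"delta_pos":[0,0,0.02],"twist":0}
    - {"grip":0.2,"delta_pos":[0,0,0.03],"twist":0}
    - {"grip":0.2,"delta_pos":[0,0,0.03],"twist":0}
    - {"grip":0.2,"delta_pos":[0,0,0.03],"twist":0}
    - {"grip":0.2,"delta_pos":[-0.004,-0.02,0.01],"twist":0}
    - {"grip":0.2,"delta_pos":[-0.006,-0.032,0],"twist":0}
    - {"grip":0.2,"delta_pos":[-0.006,-0.032,0],"twist":0}
    - {"grip":0.2,"delta_pos":[-0.006,-0.032,0],"twist":0}
    - {"grip":0.2,"delta_pos":[-0.006,-0.032,0],"twist":0}
    - {"grip":0.2,"delta_pos":[-0.006,-0.032,0],"twist":0}

```text
clock: 4.7
position: [0.5594, 0.1358, 0.1353]
ee_rot: [-0.271, -0.653, -0.271, 0.653]
contact_force: [0.7, 1.1, -0.9]
width: 0.0352
```

Emit:
step_arm:
  increments:
    - {"grip":0.2,"delta_pos":[-0.006,-0.032,0],"twist":0}
    - {"grip":0.2,"delta_pos":[-0.006,-0.032,0],"twist":0}
    - {"grip":0.2,"delta_pos":[-0.006,-0.032,0],"twist":0}
    - {"grip":0.2,"delta_pos":[-0.006,-0.032,0],"twist":0}
    - {"grip":0.2,"delta_pos":[-0.006,-0.032,0],"twist":0}
    - {"grip":0.2,"delta_pos":[-0.006,-0.032,0],"twist":0}
    - {"grip":0.2,"delta_pos":[-0.006,-0.032,0],"twist":0}
    - {"grip":0.2,"delta_pos":[-0.006,-0.032,0],"twist":0}
    - {"grip":0.2,"delta_pos":[-0.008,-0.032,0],"twist":0}
    - {"grip":0.2,"delta_pos":[0,-0.016,0],"twist":0}

```text
clock: 5.53
position: [0.5025, -0.1701, 0.1353]
ee_rot: [-0.27, -0.653, -0.269, 0.654]
contact_force: [0.0, 0.4, -0.9]
width: 0.0352
```

Emit:
step_arm:
  increments:
    - {"grip":0.2,"delta_pos":[0,0,-0.02],"twist":0}
    - {"grip":0.2,"delta_pos":[0,0,-0.02],"twist":0}
    - {"grip":0.2,"delta_pos":[0,0,0],"twist":0}
    - {"grip":0.2,"delta_pos":[0,0,0],"twist":0}

```text
clock: 5.87
position: [0.5031, -0.1665, 0.0945]
ee_rot: [-0.27, -0.653, -0.271, 0.654]
contact_force: [-0.3, 0.2, -1.1]
width: 0.0351
```

```bash
python3 - <<'E'
from h import *
s=shot('scene','s2.png');t=shot('top','t2.png')
x=manip.get_state();print(x['position'],x['contact_force'],x['width'])
a=s['img'][170:320,120:280];b=t['img'][180:330,385:545]
cv2.imwrite('pics/v2.png',cv2.resize(np.hstack([a,b]),None,fx=2.5,fy=2.5)[:,:,::-1])
E
```

```text
[ 0.50484925 -0.16691674  0.0961469 ] [ 0.29126191 -0.00678487 -0.65974979] 0.034890720967446026
```

View pics/v2.png

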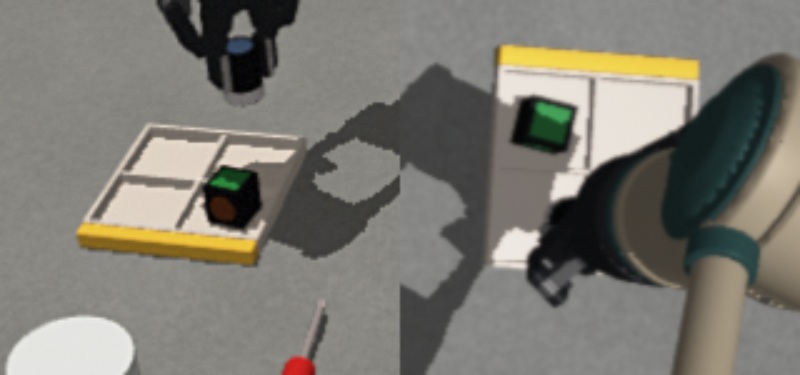

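Emit:
step_arm:
  increments:
    - {"grip":0.2,"delta_pos":[0,0,-0.025],"twist":0}
    - {"grip":0.2,"delta_pos":[0,0,-0.025],"twist":0}
    - {"grip":0.2,"delta_pos":[0,0,-0.015],"twist":0}
    - {"grip":0.2,"delta_pos":[0,0,-0.008],"twist":0}
    - {"grip":0.2,"delta_pos":[0,0,-0.003],"twist":0}
    - {"grip":0.2,"delta_pos":[0,0,0],"twist":0}
    - {"grip":0.2,"delta_pos":[0,0,0],"twist":0}

```text
clock: 6.55
position: [0.5055, -0.1673, 0.0205]
ee_rot: [0.271, 0.654, 0.27, -0.653]
contact_force: [0.1, -0.0, -0.7]
width: 0.0348
```

Emit:
step_arm:
  increments:
    - {"grip":0.2,"delta_pos":[0,0,-0.001],"twist":0}
    - {"grip":0.2,"delta_pos":[0,0,-0.001],"twist":0}
    - {"grip":0.2,"delta_pos":[0,0,0],"twist":0}

```text
clock: 6.8
position: [0.5055, -0.1675, 0.0192]
ee_rot: [0.271, 0.654, 0.27, -0.653]
contact_force: [-0.8, -0.0, 7.3]
width: 0.035
```

Emit:
step_arm:
  increments:
    - {"grip":0.62,"delta_pos":[0,0,0],"twist":0}
    - {"grip":0.62,"delta_pos":[0,0,0],"twist":0}
    - {"grip":0.62,"delta_pos":[0,0,0],"twist":0}
    - {"grip":0.62,"delta_pos":[0,0,0.01],"twist":0}
    - {"grip":0.62,"delta_pos":[0,0,0.03],"twist":0}
    - {"grip":0.62,"delta_pos":[0,0,0.04],"twist":0}
    - {"grip":0.62,"delta_pos":[0,0,0.03],"twist":0}

```text
clock: 7.38
position: [0.5046, -0.1671, 0.1299]
ee_rot: [0.271, 0.654, 0.27, -0.653]
contact_force: [1.8, -0.4, 0.5]
width: 0.053
```

Emit:
step_arm:
  increments:
    - {"grip":0.62,"delta_pos":[0.003,0.015,0],"twist":0}
    - {"grip":0.62,"delta_pos":[0.007,0.033,0],"twist":0}
    - {"grip":0.62,"delta_pos":[0.007,0.033,0],"twist":0}
    - {"grip":0.62,"delta_pos":[0.007,0.033,0],"twist":0}
    - {"grip":0.8,"delta_pos":[0.007,0.033,0],"twist":0}
    - {"grip":0.8,"delta_pos":[0.007,0.033,0],"twist":0}
    - {"grip":0.8,"delta_pos":[0.007,0.033,0],"twist":0}
    - {"grip":0.8,"delta_pos":[0.007,0.033,0],"twist":0}
    - {"grip":0.8,"delta_pos":[0.007,0.033,0],"twist":0}
    - {"grip":0.8,"delta_pos":[0.007,0.033,0],"twist":0}

```text
clock: 8.22
position: [0.5703, 0.1468, 0.1281]
ee_rot: [0.271, 0.653, 0.27, -0.653]
contact_force: [0.7, -0.8, -0.1]
width: 0.0681
```

Emit:
step_arm:
  increments:
    - {"grip":0.8,"delta_pos":[0.007,0.033,0],"twist":0}
    - {"grip":0.8,"delta_pos":[0.007,0.033,0],"twist":0}
    - {"grip":0.8,"delta_pos":[0.002,0.006,-0.02],"twist":0}
    - {"grip":0.8,"delta_pos":[0,0,-0.025],"twist":0}
    - {"grip":0.8,"delta_pos":[0,0,0],"twist":0}
    - {"grip":0.8,"delta_pos":[0,0,0],"twist":0}
    - {"grip":0.8,"delta_pos":[0,0,0],"twist":0}

```text
clock: 8.8
position: [0.5868, 0.2168, 0.0834]
ee_rot: [0.27, 0.654, 0.27, -0.653]
contact_force: [0.7, 0.6, -0.4]
width: 0.0685
```

```bash
python3 - <<'E'
from h import *
s=shot('scene','s3.png');t=shot('top','t3.png')
x=manip.get_state();print(x['position'],x['contact_force'],x['width'])
a=s['img'][140:320,300:492];b=t['img'][170:350,140:332];c=s['img'][140:320,120:312]
cv2.imwrite('pics/v3.png',cv2.resize(np.hstack([a,b,c]),None,fx=1.38,fy=1.38)[:,:,::-1])
E
```

```text
[0.58735761 0.21676001 0.0840995 ] [ 0.74564353 -0.00774916 -0.0742988 ] 0.06841343423286364
```

View pics/v3.png

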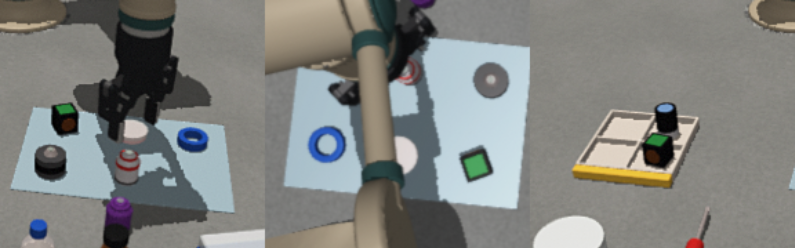

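The eyepiece stands in its compartment behind the cube, and the gripper is centred over the red-banded objective.

Emit:
step_arm:
  increments:
    - {"grip":0.8,"delta_pos":[0,0,-0.025],"twist":0}
    - {"grip":0.8,"delta_pos":[0,0,-0.022],"twist":0}
    - {"grip":0.8,"delta_pos":[0,0,-0.013],"twist":0}
    - {"grip":0.8,"delta_pos":[0,0,-0.007],"twist":0}
    - {"grip":0.8,"delta_pos":[0,0,0],"twist":0}
    - {"grip":0.2,"delta_pos":[0,0,0],"twist":0}
    - {"grip":0.2,"delta_pos":[0,0,0],"twist":0}
    - {"grip":0.2,"delta_pos":[0,0,0],"twist":0}
    - {"grip":0.2,"delta_pos":[0,0,0],"twist":0}
    - {"grip":0.2,"delta_pos":[0,0,0],"twist":0}

```text
clock: 9.73
position: [0.5876, 0.2173, 0.0171]
ee_rot: [0.271, 0.655, 0.27, -0.652]
contact_force: [0.5, 0.5, 6.0]
width: 0.0349
```

Emit:
step_arm:
  increments:
    - {"grip":0.2,"delta_pos":[0,0,0.02],"twist":0}
    - {"grip":0.2,"delta_pos":[0,0,0.03],"twist":0}
    - {"grip":0.2,"delta_pos":[0,0,0.03],"twist":0}
    - {"grip":0.2,"delta_pos":[0,0,0.03],"twist":0}
    - {"grip":0.2,"delta_pos":[0,-0.016,0.01],"twist":0}
    - {"grip":0.2,"delta_pos":[-0.001,-0.032,0],"twist":0}
    - {"grip":0.2,"delta_pos":[-0.001,-0.032,0],"twist":0}
    - {"grip":0.2,"delta_pos":[-0.001,-0.032,0],"twist":0}
    - {"grip":0.2,"delta_pos":[-0.001,-0.032,0],"twist":0}
    - {"grip":0.2,"delta_pos":[-0.001,-0.032,0],"twist":0}

```text
clock: 10.57
position: [0.5807, 0.0398, 0.1354]
ee_rot: [0.271, 0.653, 0.271, -0.653]
contact_force: [0.2, -0.5, -1.5]
width: 0.0339
```

Emit:
step_arm:
  increments:
    - {"grip":0.2,"delta_pos":[-0.001,-0.032,0],"twist":0}
    - {"grip":0.2,"delta_pos":[-0.001,-0.032,0],"twist":0}
    - {"grip":0.2,"delta_pos":[-0.001,-0.032,0],"twist":0}
    - {"grip":0.2,"delta_pos":[-0.001,-0.032,0],"twist":0}
    - {"grip":0.2,"delta_pos":[-0.001,-0.032,0],"twist":0}
    - {"grip":0.2,"delta_pos":[-0.001,-0.032,0],"twist":0}
    - {"grip":0.2,"delta_pos":[0,-0.032,0],"twist":0}
    - {"grip":0.2,"delta_pos":[0,-0.032,0],"twist":0}
    - {"grip":0.2,"delta_pos":[0,-0.022,0],"twist":0}
    - {"grip":0.2,"delta_pos":[0,-0.01,0],"twist":0}

```text
clock: 11.4
position: [0.5751, -0.2503, 0.1352]
ee_rot: [-0.27, -0.654, -0.269, 0.654]
contact_force: [-0.4, 0.9, -1.3]
width: 0.0343
```

Emit:
step_arm:
  increments:
    - {"grip":0.2,"delta_pos":[0,0,-0.02],"twist":0}
    - {"grip":0.2,"delta_pos":[0,0,-0.02],"twist":0}
    - {"grip":0.2,"delta_pos":[0,0,0],"twist":0}
    - {"grip":0.2,"delta_pos":[0,0,0],"twist":0}
    - {"grip":0.2,"delta_pos":[0,0,0],"twist":0}

```text
clock: 11.82
position: [0.5758, -0.2464, 0.0961]
ee_rot: [0.271, 0.653, 0.27, -0.653]
contact_force: [-0.7, 0.6, -0.5]
width: 0.0344
```

Emit:
step_arm:
  increments:
    - {"grip":0.2,"delta_pos":[0,0,-0.025],"twist":0}
    - {"grip":0.2,"delta_pos":[0,0,-0.025],"twist":0}
    - {"grip":0.2,"delta_pos":[0,0,-0.015],"twist":0}
    - {"grip":0.2,"delta_pos":[0,0,-0.008],"twist":0}
    - {"grip":0.2,"delta_pos":[0,0,-0.003],"twist":0}
    - {"grip":0.2,"delta_pos":[0,0,-0.001],"twist":0}
    - {"grip":0.2,"delta_pos":[0,0,-0.001],"twist":0}
    - {"grip":0.2,"delta_pos":[0,0,0],"twist":0}

```text
clock: 12.48
position: [0.5763, -0.2473, 0.0191]
ee_rot: [0.271, 0.654, 0.27, -0.653]
contact_force: [0.1, 0.4, 3.3]
width: 0.0343
```

Emit:
step_arm:
  increments:
    - {"grip":0.62,"delta_pos":[0,0,0],"twist":0}
    - {"grip":0.62,"delta_pos":[0,0,0],"twist":0}
    - {"grip":0.62,"delta_pos":[0,0,0],"twist":0}
    - {"grip":0.62,"delta_pos":[0,0,0.01],"twist":0}
    - {"grip":0.62,"delta_pos":[0,0,0.03],"twist":0}
    - {"grip":0.62,"delta_pos":[0,0,0.04],"twist":0}
    - {"grip":0.62,"delta_pos":[0,0,0.03],"twist":0}

```text
clock: 13.07
position: [0.5757, -0.2472, 0.1301]
ee_rot: [0.271, 0.654, 0.27, -0.653]
contact_force: [-0.3, -0.6, 0.8]
width: 0.053
```

Emit:
step_arm:
  increments:
    - {"grip":0.62,"delta_pos":[0,0.015,0],"twist":0}
    - {"grip":0.62,"delta_pos":[0,0.033,0],"twist":0}
    - {"grip":0.62,"delta_pos":[0,0.033,0],"twist":0}
    - {"grip":0.62,"delta_pos":[0,0.033,0],"twist":0}
    - {"grip":0.85,"delta_pos":[0,0.033,0],"twist":0}
    - {"grip":0.85,"delta_pos":[0,0.033,0],"twist":0}
    - {"grip":0.85,"delta_pos":[0,0.033,0],"twist":0}
    - {"grip":0.85,"delta_pos":[0,0.033,0],"twist":0}
    - {"grip":0.85,"delta_pos":[0,0.033,0],"twist":0}
    - {"grip":0.85,"delta_pos":[0,0.033,0],"twist":0}

```text
clock: 13.9
position: [0.5749, 0.0668, 0.1277]
ee_rot: [0.271, 0.654, 0.27, -0.653]
contact_force: [1.4, -0.3, -0.0]
width: 0.0723
```

Emit:
step_arm:
  increments:
    - {"grip":0.85,"delta_pos":[0,0.024,0],"twist":0}
    - {"grip":0.85,"delta_pos":[0,0.01,0],"twist":0}
    - {"grip":0.85,"delta_pos":[0,0,-0.02],"twist":0}
    - {"grip":0.85,"delta_pos":[0,0,-0.025],"twist":0}
    - {"grip":0.85,"delta_pos":[0,0,0],"twist":0}
    - {"grip":0.85,"delta_pos":[0,0,0],"twist":0}
    - {"grip":0.85,"delta_pos":[0,0,0],"twist":0}

```text
clock: 14.48
position: [0.5759, 0.0986, 0.0831]
ee_rot: [0.27, 0.654, 0.27, -0.653]
contact_force: [0.3, -0.1, -0.1]
width: 0.0731
```

Cmd z is 0.0817, and I grip at 0.0147.

Emit:
step_arm:
  increments:
    - {"grip":0.85,"delta_pos":[0,0,-0.025],"twist":0}
    - {"grip":0.85,"delta_pos":[0,0,-0.022],"twist":0}
    - {"grip":0.85,"delta_pos":[0,0,-0.013],"twist":0}
    - {"grip":0.85,"delta_pos":[0,0,-0.007],"twist":0}
    - {"grip":0.85,"delta_pos":[0,0,0],"twist":0}
    - {"grip":0.3,"delta_pos":[0,0,0],"twist":0}
    - {"grip":0.3,"delta_pos":[0,0,0],"twist":0}
    - {"grip":0.3,"delta_pos":[0,0,0],"twist":0}
    - {"grip":0.3,"delta_pos":[0,0,0],"twist":0}
    - {"grip":0.3,"delta_pos":[0,0,0],"twist":0}

```text
clock: 15.32
position: [0.5767, 0.099, 0.0171]
ee_rot: [0.271, 0.655, 0.27, -0.652]
contact_force: [-0.5, -0.2, 6.2]
width: 0.0463
```

Emit:
step_arm:
  increments:
    - {"grip":0.3,"delta_pos":[0,0,0.02],"twist":0}
    - {"grip":0.3,"delta_pos":[0,0,0.03],"twist":0}
    - {"grip":0.3,"delta_pos":[0,0,0.03],"twist":0}
    - {"grip":0.3,"delta_pos":[0,0,0.04],"twist":0}

```text
clock: 15.65
position: [0.5732, 0.099, 0.1345]
ee_rot: [-0.27, -0.652, -0.271, 0.655]
contact_force: [0.7, -0.2, -2.6]
width: 0.0461
```

```bash
python3 - <<'E'
from h import *
s=shot('scene','s4.png');t=shot('top','t4.png')
x=manip.get_state();print(x['position'],x['contact_force'],x['width'])
a=s['img'][120:320,280:480];b=t['img'][170:370,380:580];c=s['img'][140:340,120:320]
cv2.imwrite('pics/v4.png',cv2.resize(np.hstack([a,b,c]),None,fx=1.33,fy=1.33)[:,:,::-1])
E
```

```text
[0.57983692 0.09943138 0.14211724] [ 1.59702425 -0.46714042 -1.89035345] 0.0461793356782701
```

View pics/v4.png

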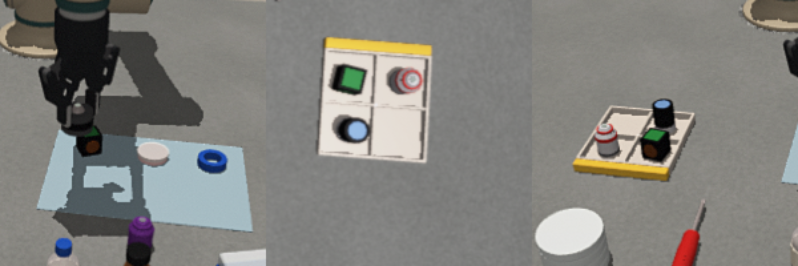

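The objective and eyepiece are in place and the kit cube still stands in its compartment. The condenser is held, so I carry it over.

Emit:
step_arm:
  increments:
    - {"grip":0.3,"delta_pos":[-0.0037,-0.017,0],"twist":0}
    - {"grip":0.3,"delta_pos":[-0.007,-0.032,0],"twist":0}
    - {"grip":0.3,"delta_pos":[-0.007,-0.032,0],"twist":0}
    - {"grip":0.3,"delta_pos":[-0.007,-0.032,0],"twist":0}
    - {"grip":0.3,"delta_pos":[-0.007,-0.032,0],"twist":0}
    - {"grip":0.3,"delta_pos":[-0.007,-0.032,0],"twist":0}
    - {"grip":0.3,"delta_pos":[-0.007,-0.032,0],"twist":0}
    - {"grip":0.3,"delta_pos":[-0.007,-0.032,0],"twist":0}
    - {"grip":0.3,"delta_pos":[-0.007,-0.032,0],"twist":0}
    - {"grip":0.3,"delta_pos":[-0.007,-0.032,0],"twist":0}

```text
clock: 16.58
position: [0.5073, -0.207, 0.1345]
ee_rot: [-0.27, -0.653, -0.271, 0.654]
contact_force: [0.4, -0.1, -2.1]
width: 0.0467
```

Emit:
step_arm:
  increments:
    - {"grip":0.3,"delta_pos":[-0.006,-0.024,0],"twist":0}
    - {"grip":0.3,"delta_pos":[-0.003,-0.012,0],"twist":0}
    - {"grip":0.3,"delta_pos":[0,0,-0.02],"twist":0}
    - {"grip":0.3,"delta_pos":[0,0,-0.02],"twist":0}
    - {"grip":0.3,"delta_pos":[0,0,0],"twist":0}
    - {"grip":0.3,"delta_pos":[0,0,0],"twist":0}
    - {"grip":0.3,"delta_pos":[0,0,0],"twist":0}

```text
clock: 17.17
position: [0.5, -0.2415, 0.0958]
ee_rot: [0.271, 0.653, 0.271, -0.653]
contact_force: [-0.3, -0.2, -1.2]
width: 0.0465
```

Emit:
step_arm:
  increments:
    - {"grip":0.3,"delta_pos":[0,0,-0.025],"twist":0}
    - {"grip":0.3,"delta_pos":[0,0,-0.025],"twist":0}
    - {"grip":0.3,"delta_pos":[0,0,-0.015],"twist":0}
    - {"grip":0.3,"delta_pos":[0,0,-0.008],"twist":0}
    - {"grip":0.3,"delta_pos":[0,0,-0.003],"twist":0}
    - {"grip":0.3,"delta_pos":[0,0,-0.001],"twist":0}
    - {"grip":0.3,"delta_pos":[0,0,-0.001],"twist":0}
    - {"grip":0.3,"delta_pos":[0,0,0],"twist":0}

```text
clock: 17.83
position: [0.5004, -0.2421, 0.0192]
ee_rot: [0.271, 0.654, 0.27, -0.653]
contact_force: [-2.0, 1.9, 3.1]
width: 0.0462
```

Emit:
step_arm:
  increments:
    - {"grip":0.72,"delta_pos":[0,0,0],"twist":0}
    - {"grip":0.72,"delta_pos":[0,0,0],"twist":0}
    - {"grip":0.72,"delta_pos":[0,0,0],"twist":0}
    - {"grip":0.72,"delta_pos":[0,0,0.01],"twist":0}
    - {"grip":0.72,"delta_pos":[0,0,0.03],"twist":0}
    - {"grip":0.72,"delta_pos":[0,0,0.04],"twist":0}
    - {"grip":0.72,"delta_pos":[0,0,0.03],"twist":0}

```text
clock: 18.42
position: [0.5001, -0.2424, 0.1302]
ee_rot: [0.271, 0.654, 0.27, -0.653]
contact_force: [1.2, -0.9, -0.1]
width: 0.0614
```

```bash
python3 - <<'E'
from h import *
from scipy.optimize import least_squares
for f in('top0.png','t4.png'):
    d=load(f);h=cv2.cvtColor(d['img'],cv2.COLOR_RGB2HSV).astype(int)
    m=(h[...,0]>100)&(h[...,0]<130)&(h[...,1]>130);q=np.zeros(m.shape,np.uint8);q[245:305,155:215]=m[245:305,155:215]
    c=max(cv2.findContours(q,0,2)[0],key=cv2.contourArea);M=cv2.moments(cv2.convexHull(c));o=np.array([M['m10'],M['m01']])/M['m00']
    a=np.linspace(0,6.283,60)
    def g(p):
        P=np.concatenate([np.c_[p[0]+.025*np.cos(a),p[1]+.025*np.sin(a),0*a+z] for z in(.002,.018)])
        H=cv2.convexHull(proj(d,P).astype(np.float32));M=cv2.moments(H);return np.array([M['m10'],M['m01']])/M['m00']-o
    print(f,least_squares(g,[.484,.328],diff_step=1e-3).x.round(4),M['m00'],manip.get_state()['position'])
E
```

```text
top0.png [0.4834 0.3284] 513.5 [ 0.5001439  -0.24235209  0.13015936]
t4.png [0.4835 0.3284] 510.5 [ 0.5001439  -0.24235209  0.13015936]
```

Emit:
step_arm:
  increments:
    - {"grip":0.72,"delta_pos":[-0.001,0.015,0],"twist":0}
    - {"grip":0.72,"delta_pos":[-0.001,0.032,0],"twist":0}
    - {"grip":0.72,"delta_pos":[-0.001,0.032,0],"twist":0}
    - {"grip":0.72,"delta_pos":[-0.001,0.032,0],"twist":0}
    - {"grip":0.85,"delta_pos":[-0.001,0.032,0],"twist":0}
    - {"grip":0.85,"delta_pos":[-0.001,0.032,0],"twist":0}
    - {"grip":0.85,"delta_pos":[-0.001,0.032,0],"twist":0}
    - {"grip":0.85,"delta_pos":[-0.001,0.032,0],"twist":0}
    - {"grip":0.85,"delta_pos":[-0.001,0.032,0],"twist":0}
    - {"grip":0.85,"delta_pos":[-0.001,0.032,0],"twist":0}

```text
clock: 19.25
position: [0.4892, 0.0627, 0.1278]
ee_rot: [0.271, 0.654, 0.27, -0.653]
contact_force: [0.4, 0.2, -0.4]
width: 0.0726
```

Emit:
step_arm:
  increments:
    - {"grip":0.85,"delta_pos":[-0.001,0.032,0],"twist":0}
    - {"grip":0.85,"delta_pos":[-0.001,0.032,0],"twist":0}
    - {"grip":0.85,"delta_pos":[-0.001,0.032,0],"twist":0}
    - {"grip":0.85,"delta_pos":[-0.001,0.032,0],"twist":0}
    - {"grip":0.85,"delta_pos":[-0.001,0.032,0],"twist":0}
    - {"grip":0.85,"delta_pos":[-0.001,0.032,0],"twist":0}
    - {"grip":0.85,"delta_pos":[-0.001,0.032,0],"twist":0}
    - {"grip":0.85,"delta_pos":[0,0.028,0],"twist":0}
    - {"grip":0.85,"delta_pos":[0,0.016,0],"twist":0}

```text
clock: 20.0
position: [0.4823, 0.3322, 0.1277]
ee_rot: [0.271, 0.654, 0.271, -0.653]
contact_force: [0.5, 0.7, 0.5]
width: 0.0728
```

Emit:
step_arm:
  increments:
    - {"grip":0.85,"delta_pos":[0,0,-0.03],"twist":0}
    - {"grip":0.85,"delta_pos":[0,0,-0.03],"twist":0}
    - {"grip":0.85,"delta_pos":[0,0,0],"twist":0}
    - {"grip":0.85,"delta_pos":[0,0,0],"twist":0}
    - {"grip":0.85,"delta_pos":[0,0,0],"twist":0}
    - {"grip":0.85,"delta_pos":[0,0,0],"twist":0}

```text
clock: 20.5
position: [0.484, 0.3293, 0.0692]
ee_rot: [0.27, 0.655, 0.27, -0.652]
contact_force: [0.5, -0.6, 0.6]
width: 0.0726
```

Emit:
step_arm:
  increments:
    - {"grip":0.85,"delta_pos":[-0.0005,-0.001,-0.025],"twist":0}
    - {"grip":0.85,"delta_pos":[0,0,-0.02],"twist":0}
    - {"grip":0.85,"delta_pos":[0,0,-0.01],"twist":0}
    - {"grip":0.85,"delta_pos":[0,0,-0.007],"twist":0}
    - {"grip":0.85,"delta_pos":[0,0,0],"twist":0}
    - {"grip":0.4,"delta_pos":[0,0,0],"twist":0}
    - {"grip":0.4,"delta_pos":[0,0,0],"twist":0}
    - {"grip":0.4,"delta_pos":[0,0,0],"twist":0}
    - {"grip":0.4,"delta_pos":[0,0,0],"twist":0}
    - {"grip":0.4,"delta_pos":[0,0,0],"twist":0}
  force: 25

```text
clock: 21.33
position: [0.4831, 0.3286, 0.0068]
ee_rot: [0.27, 0.654, 0.27, -0.652]
contact_force: [-0.6, -0.3, 6.2]
width: 0.0484
```

Emit:
step_arm:
  increments:
    - {"grip":0.4,"delta_pos":[0,0,0.02],"twist":0}
    - {"grip":0.4,"delta_pos":[0,0,0.03],"twist":0}
    - {"grip":0.4,"delta_pos":[0,0,0.03],"twist":0}
    - {"grip":0.4,"delta_pos":[0,0,0.04],"twist":0}

```text
clock: 21.67
position: [0.4805, 0.3273, 0.1248]
ee_rot: [-0.271, -0.652, -0.27, 0.655]
contact_force: [0.5, 0.9, -0.8]
width: 0.0482
```

```bash
python3 - <<'E'
from h import *
from scipy.optimize import least_squares
s=shot('scene','s5.png');d=t=shot('top','t5.png')
x=manip.get_state();print(x['position'],x['contact_force'],x['width'])
a=s['img'][80:280,340:540];b=t['img'][170:370,380:580];c=s['img'][140:340,120:320]
cv2.imwrite('pics/v5.png',cv2.resize(np.hstack([a,b,c]),None,fx=1.33,fy=1.33)[:,:,::-1])
E
```

```text
[0.48626339 0.33038035 0.13220906] [ 0.48377628  0.97729426 -0.40887194] 0.048684908948630944
```

View pics/v5.png

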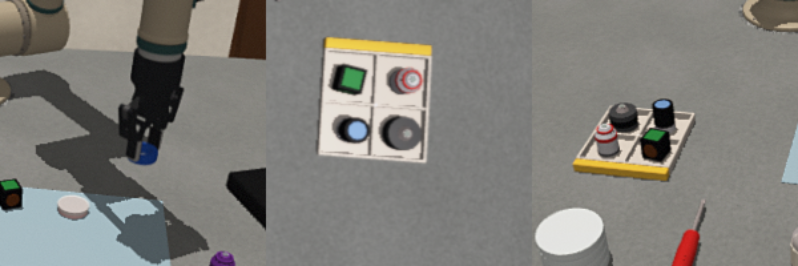

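```bash
python3 - <<'E'
from h import *
d=load('t5.png');g=cv2.cvtColor(d['img'],cv2.COLOR_RGB2GRAY).astype(float)
w=g[262:276,475:490];print(w.astype(int))
c=ray(d,[[482,269]],.044);print(c, proj(d,[[.5004,-.2421,.044],[.5004,-.2421,.036]]))
v=cv2.resize(d['img'][245:295,455:515],None,fx=10,fy=10,interpolation=cv2.INTER_CUBIC)[:,:,::-1].copy()
a=np.linspace(0,6.283,60)
for r,z in((.024,.036),(.006,.044),(.011,.036)):
    p=proj(d,np.c_[.5004+r*np.cos(a),-.2421+r*np.sin(a),0*a+z]);cv2.polylines(v,[((p+.5-[455,245])*10-.5).astype(np.int32)],1,(0,255,255),1)
cv2.imwrite('pics/v6.png',v)
E
```

```text
[[ 73  90  94  95  93  93  92  92  92  91  91  90  90  91  89]
 [ 92  95  94  94  94  93  93  92  92  91  91  90  90  91  90]
 [ 96  95  95  95  94  94  93  92  89  89  90  90  91  91  90]
 [ 96  96  96  95  95  94  94  94  93  93  95  95  95  91  90]
 [ 97  96  96  95  92  93  95  95  94  97 101 104 102  92  87]
 [ 98  96  97  96  94  95  94  94  99 116 136 145 134 113  93]
 [ 98  97  96  93  94  96  95  99 126 138 150 161 168 151 116]
 [ 98  97  97  96  97  97  97 111 150 164 163 165 166 161 131]
 [ 98  98  97  96  97  98  99 112 134 155 163 163 164 165 139]
 [ 98  98  97  95  96 101 101 108 130 154 163 164 165 162 136]
 [ 99  98  97  97 100 103 105 106 126 155 158 165 171 154 122]
 [ 99  98  98  97 100 105 107 106 112 126 133 143 141 124 102]
 [ 99  99  98  98  98 101 105 106 108 111 115 119 115 104  93]
 [ 99  98  98  98  97  97  96 100 107 109 108 106  99  93  91]]
[[ 0.50173996 -0.23631452  0.044     ]] [[485.09108023 269.76071572]
 [483.54624847 269.7270614 ]]
```

View pics/v6.png

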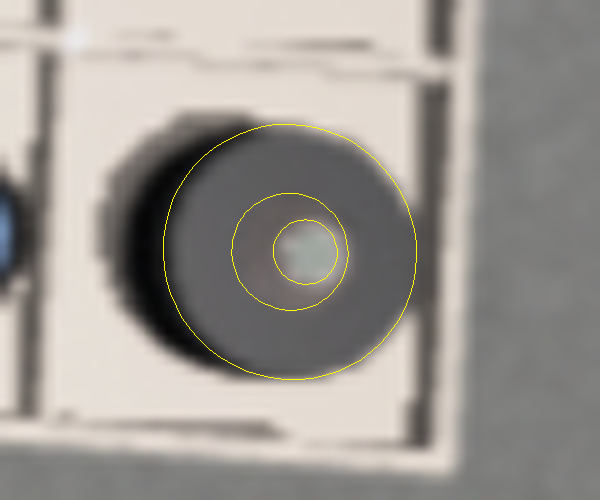

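The condenser outline at (0.500,-0.242) matches the picture, so the ring goes there.

Emit:
step_arm:
  increments:
    - {"grip":0.4,"delta_pos":[0.001,-0.016,0],"twist":0}
    - {"grip":0.4,"delta_pos":[0.001,-0.032,0],"twist":0}
    - {"grip":0.4,"delta_pos":[0.001,-0.032,0],"twist":0}
    - {"grip":0.4,"delta_pos":[0.001,-0.032,0],"twist":0}
    - {"grip":0.4,"delta_pos":[0.001,-0.032,0],"twist":0}
    - {"grip":0.4,"delta_pos":[0.001,-0.032,0],"twist":0}
    - {"grip":0.4,"delta_pos":[0.001,-0.032,0],"twist":0}
    - {"grip":0.4,"delta_pos":[0.001,-0.032,0],"twist":0}
    - {"grip":0.4,"delta_pos":[0.001,-0.032,0],"twist":0}
    - {"grip":0.4,"delta_pos":[0.001,-0.032,0],"twist":0}

```text
clock: 22.6
position: [0.4916, 0.0226, 0.1251]
ee_rot: [0.271, 0.653, 0.27, -0.653]
contact_force: [-0.1, 0.4, -0.9]
width: 0.0486
```

Emit:
step_arm:
  increments:
    - {"grip":0.4,"delta_pos":[0.001,-0.032,0],"twist":0}
    - {"grip":0.4,"delta_pos":[0.001,-0.032,0],"twist":0}
    - {"grip":0.4,"delta_pos":[0.001,-0.032,0],"twist":0}
    - {"grip":0.4,"delta_pos":[0.001,-0.032,0],"twist":0}
    - {"grip":0.4,"delta_pos":[0.001,-0.032,0],"twist":0}
    - {"grip":0.4,"delta_pos":[0.001,-0.032,0],"twist":0}
    - {"grip":0.4,"delta_pos":[0.001,-0.032,0],"twist":0}
    - {"grip":0.4,"delta_pos":[0,-0.027,0],"twist":0}
    - {"grip":0.4,"delta_pos":[0,-0.016,0],"twist":0}

```text
clock: 23.35
position: [0.4991, -0.2459, 0.125]
ee_rot: [-0.27, -0.654, -0.269, 0.654]
contact_force: [0.8, -0.5, -0.0]
width: 0.0483
```

Emit:
step_arm:
  increments:
    - {"grip":0.4,"delta_pos":[0,0,-0.03],"twist":0}
    - {"grip":0.4,"delta_pos":[0,0,-0.02],"twist":0}
    - {"grip":0.4,"delta_pos":[0,0,0],"twist":0}
    - {"grip":0.4,"delta_pos":[0,0,0],"twist":0}
    - {"grip":0.4,"delta_pos":[0,0,0],"twist":0}
    - {"grip":0.4,"delta_pos":[0,0,0],"twist":0}

```text
clock: 23.85
position: [0.5001, -0.243, 0.0767]
ee_rot: [0.271, 0.654, 0.27, -0.653]
contact_force: [1.0, 0.9, -0.5]
width: 0.0486
```

Cmd z is 0.0747, and contact is expected near 0.0387.

Emit:
step_arm:
  increments:
    - {"grip":0.4,"delta_pos":[0,0,-0.018],"twist":0}
    - {"grip":0.4,"delta_pos":[0,0,-0.01],"twist":0}
    - {"grip":0.4,"delta_pos":[0,0,-0.005],"twist":0}
    - {"grip":0.4,"delta_pos":[0,0,-0.002],"twist":0}
    - {"grip":0.4,"delta_pos":[0,0,-0.001],"twist":0}
    - {"grip":0.4,"delta_pos":[0,0,0],"twist":0}
    - {"grip":0.4,"delta_pos":[0,0,0],"twist":0}

```text
clock: 24.43
position: [0.4987, -0.2424, 0.0408]
ee_rot: [-0.27, -0.653, -0.271, 0.653]
contact_force: [-3.0, 2.5, 7.6]
width: 0.0485
```

Emit:
step_arm:
  increments:
    - {"grip":0.72,"delta_pos":[0,0,0],"twist":0}
    - {"grip":0.72,"delta_pos":[0,0,0],"twist":0}
    - {"grip":0.72,"delta_pos":[0,0,0],"twist":0}
    - {"grip":0.72,"delta_pos":[0,0,0.01],"twist":0}
    - {"grip":0.72,"delta_pos":[0,0,0.03],"twist":0}
    - {"grip":0.72,"delta_pos":[0,0,0.04],"twist":0}
    - {"grip":0.72,"delta_pos":[-0.01,0.03,0.03],"twist":0}
    - {"grip":0.72,"delta_pos":[-0.01,0.035,0],"twist":0}
    - {"grip":0.72,"delta_pos":[-0.01,0.035,0],"twist":0}
    - {"grip":0.72,"delta_pos":[-0.01,0.035,0],"twist":0}

```text
clock: 25.27
position: [0.4594, -0.1084, 0.1494]
ee_rot: [0.271, 0.654, 0.269, -0.653]
contact_force: [0.3, -0.0, -0.4]
width: 0.0613
```

Emit:
step_arm:
  increments:
    - {"grip":0.72,"delta_pos":[-0.01,0.035,0],"twist":0}
    - {"grip":0.72,"delta_pos":[-0.01,0.035,0],"twist":0}
    - {"grip":0.72,"delta_pos":[-0.01,0.035,0],"twist":0}
    - {"grip":0.72,"delta_pos":[-0.01,0.035,0],"twist":0}
    - {"grip":0.72,"delta_pos":[0,0,0],"twist":0}
    - {"grip":0.72,"delta_pos":[0,0,0],"twist":0}
    - {"grip":0.72,"delta_pos":[0,0,0],"twist":0}
    - {"grip":0.72,"delta_pos":[0,0,0],"twist":0}
    - {"grip":0.72,"delta_pos":[0,0,0],"twist":0}

```text
clock: 26.02
position: [0.4202, 0.0296, 0.1482]
ee_rot: [0.27, 0.654, 0.27, -0.653]
contact_force: [-0.5, -0.4, 0.2]
width: 0.0618
```

```bash
python3 - <<'E'
from h import *
s=shot('scene','s7.png');d=shot('top','t7.png')
print(manip.get_state()['position'],manip.get_state()['contact_force'])
f=4
b=cv2.resize(d['img'][195:300,410:510],None,fx=f,fy=f,interpolation=cv2.INTER_CUBIC);a=np.linspace(0,6.283,60)
for r,z in((.025,.052),(.015,.052)):
    p=proj(d,np.c_[.5004+r*np.cos(a),-.2424+r*np.sin(a),0*a+z]);cv2.polylines(b,[((p+.5-[410,195])*f-.5).astype(np.int32)],1,(255,255,0),1)
c=cv2.resize(s['img'][205:285,145:245],None,fx=4,fy=4,interpolation=cv2.INTER_CUBIC);c=np.vstack([c,np.zeros((100,400,3),np.uint8)])
cv2.imwrite('pics/v7.png',np.hstack([b,c])[:,:,::-1])
def q(n,d,z=.04):
    H=cv2.cvtColor(d['img'],cv2.COLOR_RGB2HSV).astype(int);m=(H[...,0]>45)&(H[...,0]<80)&(H[...,1]>100);m[:,:270]=0;m[:,315:]=0;m[:270]=0;m[310:]=0
    y,x=np.nonzero(m);print(n,'spare',ray(d,np.c_[x,y],z).mean(0) if len(x) else None)
q('0',load('top0.png'));q('7',d)
E
```

```text
[0.41993918 0.02974431 0.14796713] [-0.17891043  0.12260997  0.35736191]
0 spare [0.45849199 0.11753406 0.04      ]
7 spare [0.45867473 0.11728544 0.04      ]
```

View pics/v7.png

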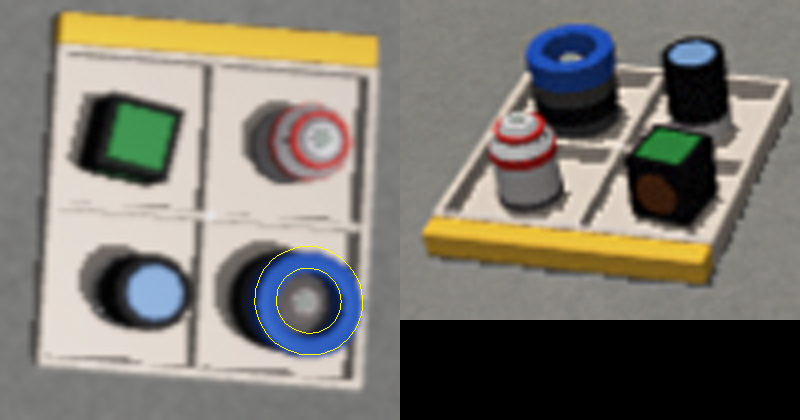

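View pics/s7.png

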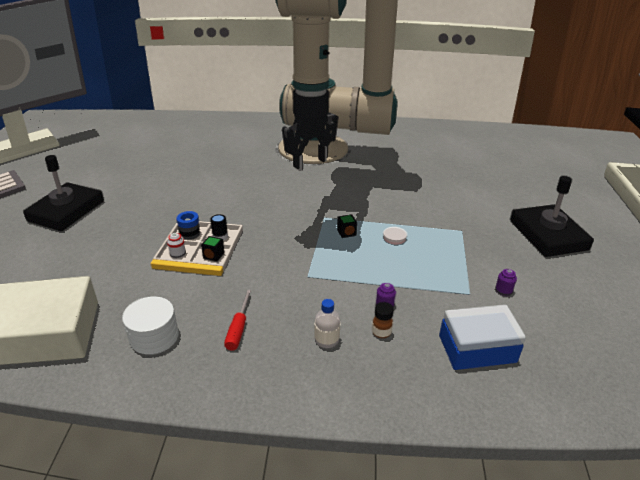

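The ring sits flat around the cone at the expected outline, all four parts are upright in their own compartments, and the spare cube and dish are where they were.

```bash
python3 -c "
from rig import manip
print(manip.sign_off())"
```

```text
the job is handed in; nothing more can be done
None
```

The optics kit is complete and the job is handed in, at about 26 s of the 96 s allowed; the hand-in gave no verdict. I put the eyepiece, objective and condenser upright in their compartments, then laid the blue ring over the condenser's cone.

**Placement:** in the last pictures all four parts stand upright in their own compartments. I released each part within about 2 mm of where I measured its compartment centre to be. The ring lies flat around the cone, within about 1–2 mm of the outline I computed for it.

**Things to leave alone:** the spare cube moved 0.3 mm by measurement. The dish looks unmoved in the pictures, but I did not re-measure it. The kit's cube still stands in its compartment. From the first picture I measured it about 6 mm (x) and 4 mm (y) off its centre, against the 22 mm allowed; I did not re-measure it at the end.

**Forces and clearance:** the largest contact force I read after a move was about 8 N. The gripper stood clear of everything at the end. Position readings wandered by 1–3 mm while the arm settled, and up to 7 mm just after a quick lift, so I re-read the position before each placing. No check failed.

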